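Press the hidden catch that opens the peg tier

ROBOT

A 6-joint arm with a two-finger parallel gripper is mounted at the origin on the work surface. World frame = base frame: x ahead of the robot, y to its left, z up, the work surface at z = 0. Lengths are in m, angles in rad, forces in N, time in s.
With the tool pointing down it reaches from about 0.3 to 0.875 m from the base axis. Payload 6.4 kg.
Tool frame: the origin (TCP) lies between the finger pads; the fingertips stand 19 mm ahead of it and the grasp point (between the pads) is the TCP; z points along the fingers, y is the direction in which the jaws open and shut (so a half turn about z gives the same grasp; the last joint's range is limited). The gripper opens to 85 mm and grips with 20 to 120 N. Pads are 22 mm wide; open, the fingers measure 114 mm over their backs; the gripper's body (76 mm by 85 mm) begins 54 mm behind the grasp point. The pads swing forward as they close: fully open they stand 13 mm farther back than shut.
Start: joints at [1.134, 0.181, 1.607, -0, 1.354, -0.206], TCP at [0.132, 0.56, 0.25] pointing down, gripper open.
Joint ranges: [-2.99, 2.99], [-0.89, 2.07], [0.3, 2.58], [-1.14, 4.28], [0, 2.63], [-3.12, 3.12]. Speed limits (rad/s): [2.57, 2.57, 3.01, 3.14, 3.14, 3.14].

INTERFACE

Orientations are given as a unit quaternion [w, x, y, z].
In Python, from bench import * gives the robot as it stands.
- The arm moves only by the tool apply_moves, never from a script. Its argument "moves" is a list that holds one entry, the list of rows, each a list of 7 numbers: the shift along the tool's x, y, z in cm, then the turn, a rotation vector about the tool's x, y, z in rad, then the opening, from 0 (shut) to 1 (fully open). A call has 1 to 8 rows; each row is the pose to reach, as a shift and turn from the pose commanded when the call began, along the tool's axes at that moment; what a row does not reach only later rows make up. A row lasts 1/10 s, in which the tool goes at most 50 mm and 8.59 degrees, less where a joint would pass 70% of its speed; a pose out of reach is approached as far as the arm can. A call with a gripper value outside its range is refused whole. The fingers move at their own pace and stop on an object; the grip force is fixed at half the most. Time passes only in rows, so rows that repeat a pose let the fingers close. It gives the time, the measured TCP pose, the force and the opening at its end, in the units of the state.
- get_obs(): the state, without advancing time (a new reading comes with each control period).
- camera(name): name is "side" or "top"; returns the picture (420x560x3 uint8, red, green, blue); there is no depth.
- get_calibration(name): a dict with "vertical_fov" (degrees; the focal length in pixels is half the picture's height over the tangent of half this angle, whatever the lens; pixels are square), "cx", "cy" (the principal point, pixels), "R" (3x3) and "t" (3): a world point X has camera coordinates R X + t. Camera axes: x right, y down, z forward; pixel columns grow to the right and rows downward; lengths in m; the calibration is good to about 2 mm. A picture is of the moment at which its call begins. get_calibration takes no time and is no camera call.
- hand_in(): hands the job in, once; it reports no verdict.
The state is a dict: "time_s": time; "q": joint angles; "dq": joint speeds; "joint_efforts": joint torques, N m; "eef_pos": TCP position; "eef_rot": TCP orientation; "wrist_force": force on the tool from outside, world axes, zero at the start; "torque": the same for the moment, N m; "opening": opening from 0.0 (shut) to 1.0 (fully open).
Only numpy, scipy, OpenCV 4.12 (cv2) and the standard library are available. Lean on these libraries where they do the work, as an engineer would, in place of code of your own. Each camera call takes 0.05 s, during which the arm holds its last target. There are 200 camera calls.

TASK

Get the closed top tier of the grey plastic stack open so that the pegs inside can be reached: with shut fingertips feel along the flat strip in front of its lid for the slightly sunken catch pad, which is the same grey as the strip, and press the pad gently down until the lid springs up. Then draw the hand away and leave the lid standing fully open. Do not press hard anywhere, and do not move the spray bottle, the cup, the brush or the peg box.

Things in the scene. Friction and masses are not known exactly. Their poses are not given: they have to be found in the camera images.
- tier: stack of two grey plastic storage tiers fixed on the concrete, 290 mm deep (its x) x 440 mm wide (its y) x 200 mm high; the lower tier is open in front, the upper one closed by a lid. Origin: centre of the underside; its front faces its own -x, towards the robot, give or take its yaw; z is up.
- panel (a point): middle of the top face of the flat, level, rigid strip before the lid, 200 mm above the ground; axes as the stack's. The strip is 66 mm deep (x) and 440 mm wide (y). In it, on the middle line (x = 0 here) but anywhere from y = -0.060 to 0.060 (opening's centre, changing from start to start, not reported: feel or look for it) is the catch pad.
- catch (a joint): how far the catch pad is pressed down, m: 0 at rest, 0.006 at its stop; lets the lid go at about 0.004, springs back when let go; gives way at about 2 N, about 5 N at the stop. Grey pad 36 mm (x) x 56 mm (y) in a square-edged opening of 38 x 58 mm in the strip; at rest its face lies 2 mm below the strip's face, at its stop 8 mm below.
- lid (a joint): opening angle of the lid, rad: 0 shut and latched, 1.25 fully open. The lid, 219 mm deep x 422 mm wide x 5 mm thick, 0.25 kg, begins 1.5 mm behind the strip, level with it, and is hinged along its far (+x) edge. Latched it cannot be raised; let go, a spring swings it up in about 2 s and keeps it up.
- lid_edge (a point): middle of the lid's front edge, on its upper face; shut, it lies 34.5 mm behind the middle of the strip
- spray: empty pink spray bottle with a white trigger head, 72 mm in diameter, 206 mm high, standing in the low grey tray left of the stack (floor of the tray 8 mm above the ground, walls 75 mm high); origin: centre of its underside. Not to be moved.
- cup: stainless steel cup, 80 mm in diameter, 85 mm high, standing in the same tray; origin: centre of its underside. Not to be moved.
- brush: hard green-blue silicone scrub brush, 140 mm long (its x) x 60 mm wide, 67 mm high with its bow handle, on the ground in front of the stack; origin: centre of its underside. Not to be moved.
- pegbox: open wooden box full of clothes pegs, 150 x 110 mm, 65 mm high with the pegs, on the ground right of the stack; origin: centre of its underside. Not to be moved.

How it is judged:
On the way:
1. the catch pad is pressed in far enough to let the lid go (value of joint catch above 0.0035 m), for 0.05 s.
At the end, for the whole second after the job is handed in: the lid stands open by more than 1.1 rad and is still, the catch pad has sprung back (less than 1 mm pressed), and the spray bottle, cup, brush and peg box are within 20 mm of where they stood (value of joint lid above 1.1 rad and velocity of joint lid below 0.1 rad/s and value of joint catch below 0.001 m and distance of each of spray, cup, brush, pegbox from where it was at the start of the episode below 0.02 m); the robot touches nothing.
It fails at once if the fingers press on something with more than 40 N (contact force between the fingers and anything else above 40 N).
It fails at once if the spray bottle is moved by more than 20 mm, tipped or lifted (distance of spray from where it was at the start of the episode above 0.02 m or angle between spray's own z axis and vertical above 0.3 rad).
It fails at once if the cup is moved by more than 20 mm, tipped or lifted (distance of cup from where it was at the start of the episode above 0.02 m or angle between cup's own z axis and vertical above 0.3 rad).
It fails at once if the brush is moved by more than 20 mm or lifted (distance of brush from where it was at the start of the episode above 0.02 m).
It fails at once if the peg box is moved by more than 20 mm or lifted (distance of pegbox from where it was at the start of the episode above 0.02 m).
It also fails if it takes over 53 s, if anything falls off the work surface, if the arm or the gripper's body presses on something with over 40 N, if the wrist force passes 120 N, or if a joint passes its speed limit or range.

## Working session

There is one attempt and no reset: what is moved stays moved. The work goes in short steps, Python scripts to look and compute and a tool call to move; the robot and the scene stay as the last step left them, time stands still between calls to the robot, and variables do not carry over. Pictures are saved under pics/ and viewed, about 8 in all and at most 12, crops included, and the job is handed in when it is done.

Besides the shell and the picture viewer there is one more tool, called after "Call:" as a command line: name --argument value ..., lists and objects as JSON in quotes. apply_moves: Moves the arm, as the interface text tells. Its arguments: {"type":"object","properties":{"moves":{"type":"array","items":{"type":"array","items":{"type":"array","items":{"type":"number"}}}}},"required":["moves"]}

```bash
mkdir -p pics
python3 - <<'E'
from bench import *
import cv2
for n in("top","side"):
    cv2.imwrite(f"pics/{n}0.png",camera(n)[:,:,::-1]); c=get_calibration(n); print(n,c)
print(get_obs())
E
```

```text
top {'vertical_fov': 45.650161975638014, 'cx': 280.09449388315227, 'cy': 197.7330338679066, 'R': array([[-0.01284072, -0.99988084,  0.00856811],
       [-0.98877772,  0.0114217 , -0.14895689],
       [ 0.14884128, -0.01038467, -0.98880657]]), 't': array([0.02750579, 0.60797326, 1.46944475])}
side {'vertical_fov': 57.457974229681724, 'cx': 281.9491849813427, 'cy': 208.04529263508084, 'R': array([[-8.13417346e-01, -5.81680206e-01, -5.99867094e-04],
       [-5.18706193e-01,  7.25820878e-01, -4.51805200e-01],
       [ 2.63241538e-01, -3.67195032e-01, -8.92116417e-01]]), 't': array([0.48914847, 0.36146566, 0.91902832])}
{'time_s': 0.1, 'q': array([ 1.13369497e+00,  1.81462122e-01,  1.60791977e+00, -4.22210543e-06,
        1.35382232e+00, -2.06299305e-01]), 'dq': array([ 0.00055585, -0.00093834, -0.00304959, -0.00069196, -0.00012484,
       -0.00051347]), 'joint_efforts': array([ 4.03763909e-05, -4.45878732e+01, -3.52238953e+01, -3.81915361e-04,
        4.17020812e-03, -2.52473114e-05]), 'eef_pos': array([0.13131269, 0.55931326, 0.24947115]), 'eef_rot': array([-2.52815815e-04,  1.15144564e-01,  9.93348418e-01, -7.65093476e-04]), 'wrist_force': array([-1.02918869, -0.81306179, -0.61913797]), 'torque': array([-0.02612743,  0.01111837, -0.11737088]), 'opening': 0.997615811936162}
```

View pics/top0.png

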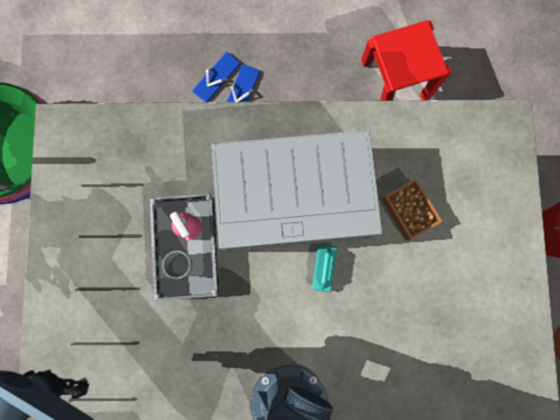

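View pics/side0.png

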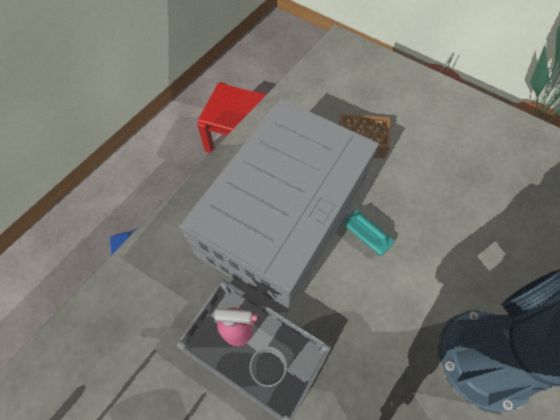

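Both views show the catch opening in the strip, at about (291,230) in the top view and (321,211) in the side view. I'll crop both and cast rays onto z = 0.2.

```bash
cat > h.py <<'E'
from bench import *
import numpy as np, cv2
def ray(n,u,v,z=0.2):
    c=get_calibration(n); f=210/np.tan(np.radians(c["vertical_fov"])/2); R,t=np.array(c["R"]),np.array(c["t"])
    d=R.T@np.array([(u-c["cx"])/f,(v-c["cy"])/f,1]); o=-R.T@t
    return (o+d*(z-o[2])/d[2]).round(4)
E
python3 - <<'E'
from h import *
a=cv2.imread("pics/top0.png")[200:255,205:390]; b=cv2.imread("pics/side0.png")[120:310,255:385]
a=cv2.resize(a,None,fx=4,fy=4,interpolation=2); b=cv2.resize(b,None,fx=3,fy=3,interpolation=2)
o=np.zeros((600,740+0,3),np.uint8); 
o[:220,:740]=a
bb=cv2.rotate(b,cv2.ROTATE_90_CLOCKWISE); bb=bb[:380,:]
o[220:220+bb.shape[0],:bb.shape[1]]=bb
cv2.imwrite("pics/crop.png",o)
print("pad",ray("top",291.5,229.5,.198),ray("side",321.5,211,.198))
print("front corners top",ray("top",218,248),ray("top",381,234.5))
print("back",ray("top",212,144),ray("top",369,131))
E
```

```text
pad [ 0.4982 -0.008   0.198 ] [ 0.4972 -0.0101  0.198 ]
front corners top [0.4507 0.1898 0.2   ] [ 0.4816 -0.2492  0.2   ]
back [0.7374 0.208  0.2   ] [ 0.7699 -0.2281  0.2   ]
```

View pics/crop.png

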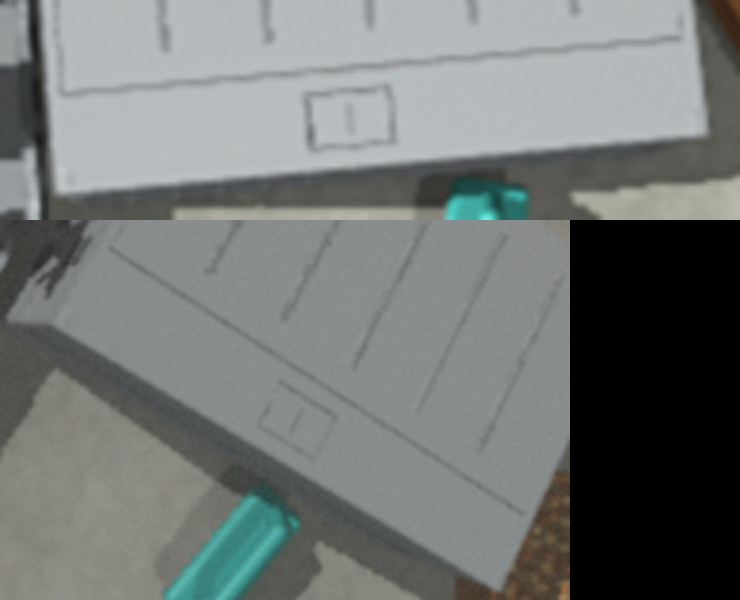

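The picture shows one clear 58 x 38 mm outline at the middle of the strip. Both views agree on a pad centre near (0.497, -0.010), and the stack's yaw is about 0.07. Next I work out the tool-frame shift to a point above it.

```bash
cat >> h.py <<'E'
from scipy.spatial.transform import Rotation as Ro
def go(p,yaw=0.07):
    s=get_obs(); w,x,y,z=s["eef_rot"]; R=Ro.from_quat([x,y,z,w]); c,n=np.cos(yaw),np.sin(yaw)
    T=Ro.from_matrix(np.array([[-c,-n,0],[-n,c,0],[0,0,-1.]]))
    print("cm",(R.inv().apply(np.array(p)-s["eef_pos"])*100).round(2),"rot",(R.inv()*T).as_rotvec().round(3),"t",s["time_s"],s["eef_pos"].round(4),"F",s["wrist_force"].round(2),s["opening"])
E
python3 - <<'E'
from h import *
print("pad",ray("top",292.1,229.4,.198),ray("side",321.5,210.5,.198))
go([.131,.559,.33]); go([.493,-.010,.33]); go([.493,-.01,.24])
print("spray",ray("top",187,225,.15),"cup",ray("top",177,264,.09))
E
```

```text
pad [ 0.4984 -0.0096  0.198 ] [ 0.4979 -0.0112  0.198 ]
cm [ 0.03 -0.05 -8.05] rot [-0.002 -0.001 -0.301] t 0.1 [0.1313 0.5593 0.2495] F [-1.03 -0.81 -0.62] 0.997615811936162
cm [-48.23 -47.16  -7.99] rot [-0.002 -0.001 -0.301] t 0.1 [0.1313 0.5593 0.2495] F [-1.03 -0.81 -0.62] 0.997615811936162
cm [-48.23 -47.15   1.01] rot [-0.002 -0.001 -0.301] t 0.1 [0.1313 0.5593 0.2495] F [-1.03 -0.81 -0.62] 0.997615811936162
spray [0.5184 0.2825 0.15  ] cup [0.4118 0.3202 0.09  ]
```

Call:
apply_moves --moves '[[[0,0,-5,0,0,0,0],[0,0,-8,0,0,0,0],[-3,-3,-8,0,0,-0.1,0],[-6.5,-6.4,-8,0,0,-0.2,0],[-10,-9.8,-8,0,0,-0.3,0],[-13.5,-13.2,-8,0,0,-0.3,0],[-17,-16.6,-8,0,0,-0.3,0],[-20.5,-20,-8,0,0,-0.3,0]]]'

```text
time_s: 0.9
eef_pos: [0.2856, 0.3164, 0.33]
eef_rot: [-0.0, -0.035, 0.999, -0.0]
wrist_force: [1.1, 0.5, -0.4]
opening: -0.002
```

```bash
python3 -c "
from h import *
go([.493,-.010,.33])"
```

```text
cm [-18.41 -34.01   0.  ] rot [-0. -0. -0.] t 0.9 [0.2856 0.3164 0.33  ] F [ 1.15  0.54 -0.38] -0.001915020692518647
```

Call:
apply_moves --moves '[[[-2.3,-4.2,0,0,0,0,0],[-4.6,-8.5,0,0,0,0,0],[-6.9,-12.7,0,0,0,0,0],[-9.2,-17,0,0,0,0,0],[-11.5,-21.2,0,0,0,0,0],[-13.8,-25.5,0,0,0,0,0],[-16.1,-29.8,0,0,0,0,0],[-18.4,-34,0,0,0,0,0]]]'

```text
time_s: 1.7
eef_pos: [0.4929, -0.0103, 0.33]
eef_rot: [-0.0, -0.034, 0.999, 0.0]
wrist_force: [0.9, 1.1, -0.0]
opening: -0.001
```

Call:
apply_moves --moves '[[[0,0,2,0,0,0,0],[0,0,4,0,0,0,0],[0,0,6,0,0,0,0],[0,0,8,0,0,0,0],[0,0,9,0,0,0,0],[0,0,9.5,0,0,0,0],[0,0,9.5,0,0,0,0]]]'

```text
time_s: 2.4
eef_pos: [0.4923, -0.0082, 0.235]
eef_rot: [-0.0, -0.035, 0.999, 0.0]
wrist_force: [0.5, -0.2, -0.6]
opening: -0.0
```

Run:
```python
from h import *
go([.493,-.010,.225])
a=camera("top")[180:270,230:350,::-1]; b=camera("side")[130:260,250:400,::-1]
a=cv2.resize(a,(480,360),interpolation=2); b=cv2.resize(b,(415,360),interpolation=2)
cv2.imwrite("pics/above.png",cv2.resize(np.hstack([a,b]),(796,320)))
```

```text
cm [-0.06 -0.19  1.  ] rot [ 0.    -0.001 -0.001] t 2.4 [ 0.4923 -0.0082  0.235 ] F [ 0.51 -0.2  -0.63] -2.636303475734262e-05
```

View pics/above.png

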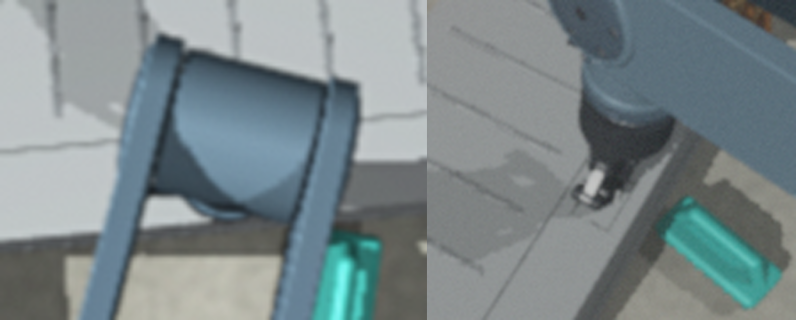

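The hand is over the pad, with the fingertips at z of about 0.216. I'll descend gently in small steps and watch the force.

Call:
apply_moves --moves '[[[0,0,0.4,0,0,0,0],[0,0,0.8,0,0,0,0],[0,0,1.2,0,0,0,0],[0,0,1.5,0,0,0,0],[0,0,1.7,0,0,0,0],[0,0,1.7,0,0,0,0]]]'

```text
time_s: 3.1
eef_pos: [0.4922, -0.0082, 0.2179]
eef_rot: [-0.0, -0.035, 0.999, 0.0]
wrist_force: [-0.7, -0.8, -0.3]
opening: 0.001
```

Call:
apply_moves --moves '[[[0,0,0.1,0,0,0,0],[0,0,0.2,0,0,0,0],[0,0,0.2,0,0,0,0]]]'

```text
time_s: 3.4
eef_pos: [0.4926, -0.0083, 0.2166]
eef_rot: [0.0, -0.035, 0.999, -0.0]
wrist_force: [-0.8, 0.0, 3.1]
opening: 0.002
```

Call:
apply_moves --moves '[[[0,0,0.1,0,0,0,0],[0,0,0.2,0,0,0,0],[0,0,0.2,0,0,0,0]]]'

```text
time_s: 3.7
eef_pos: [0.4926, -0.0083, 0.2145]
eef_rot: [0.0, -0.035, 0.999, -0.0]
wrist_force: [-1.0, 0.5, 3.5]
opening: -0.004
```

The pad is giving way at about 3 N. I'll go 2 mm further.

Call:
apply_moves --moves '[[[0,0,0.1,0,0,0,0],[0,0,0.2,0,0,0,0],[0,0,0.24,0,0,0,0],[0,0,0.24,0,0,0,0]]]'

```text
time_s: 4.1
eef_pos: [0.4925, -0.0083, 0.2119]
eef_rot: [0.0, -0.035, 0.999, -0.0]
wrist_force: [-0.1, 0.6, 4.8]
opening: 0.001
```

Run:
```python
from h import *
go([.40,-.010,.30])
b=camera("side")[:,:,::-1]; cv2.imwrite("pics/press.png",b)
d=cv2.absdiff(b,cv2.imread("pics/side0.png")).max(2)>25
print("lid hinge area changed px",d[100:230,200:290].sum())
```

```text
cm [ 9.24  0.47 -8.81] rot [-0.     0.    -0.001] t 4.1 [ 0.4925 -0.0083  0.2119] F [-0.09  0.58  4.76] 0.0006709234594131398
lid hinge area changed px 99
```

View pics/press.png

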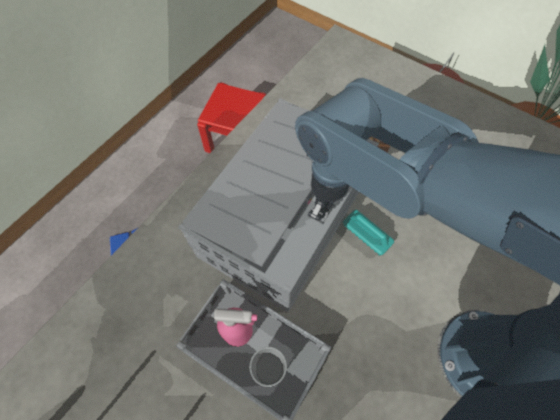

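The dark gap along the lid's front edge shows that the catch has let go. I'll draw the hand up and back toward the robot.

Call:
apply_moves --moves '[[[0,0,-1.2,0,0,0,0],[2,0,-4,0,0,0,0],[6,0,-6,0,0,0,0],[10,0,-8,0,0,0,0],[14,0,-10,0,0,0,0],[16,0,-12,0,0,0,0],[16,0,-12,0,0,0,0],[16,0,-12,0,0,0,0]]]'

```text
time_s: 4.95
eef_pos: [0.333, -0.0195, 0.3323]
eef_rot: [0.001, -0.034, 0.999, -0.0]
wrist_force: [-0.1, -0.5, -0.5]
opening: 0.0
```

Call:
apply_moves --moves '[[[0,0,0,0,0,0,0],[0,0,0,0,0,0,0],[0,0,0,0,0,0,0],[0,0,0,0,0,0,0],[0,0,0,0,0,0,0],[0,0,0,0,0,0,0],[0,0,0,0,0,0,0],[0,0,0,0,0,0,0]]]'

```text
time_s: 5.75
eef_pos: [0.3328, -0.0193, 0.3319]
eef_rot: [0.0, -0.035, 0.999, -0.0]
wrist_force: [-0.2, -0.0, 0.1]
opening: 0.001
```

Call:
apply_moves --moves '[[[0,0,0,0,0,0,0],[0,0,0,0,0,0,0],[0,0,0,0,0,0,0],[0,0,0,0,0,0,0],[0,0,0,0,0,0,0],[0,0,0,0,0,0,0],[0,0,0,0,0,0,0],[0,0,0,0,0,0,0]]]'

```text
time_s: 6.55
eef_pos: [0.3328, -0.0193, 0.3319]
eef_rot: [0.0, -0.035, 0.999, -0.0]
wrist_force: [0.8, -0.2, 0.1]
opening: -0.0
```

Call:
apply_moves --moves '[[[0,0,0,0,0,0,0],[0,0,0,0,0,0,0],[0,0,0,0,0,0,0],[0,0,0,0,0,0,0],[0,0,0,0,0,0,0],[0,0,0,0,0,0,0],[0,0,0,0,0,0,0],[0,0,0,0,0,0,0]]]'

```text
time_s: 7.35
eef_pos: [0.3328, -0.0193, 0.3319]
eef_rot: [0.0, -0.035, 0.999, -0.0]
wrist_force: [-0.0, -0.1, -0.3]
opening: -0.001
```

Run:
```python
from h import *
a,b=camera("top"),camera("side")
for _ in range(4): b2=camera("side")
print("motion px",(cv2.absdiff(b,b2).max(2)>30).sum())
cv2.imwrite("pics/end.png",cv2.resize(np.hstack([a,b2])[:,:,::-1],(800,300)))
go([.4,0,.3])
# objects: colour blobs now vs. start
for n,im in(("top",a),("side",b2)):
    for name,lo,hi in(("brush",(80,100,60),(100,255,255)),("spray",(160,80,80),(178,255,255)),("peg",(5,90,40),(20,255,255))):
        r=[]
        for g in(cv2.imread(f"pics/{n}0.png"),im[:,:,::-1]):
            m=cv2.inRange(cv2.cvtColor(np.ascontiguousarray(g),cv2.COLOR_BGR2HSV),lo,hi)
            _,_,s,c=cv2.connectedComponentsWithStats(m); k=1+s[1:,4].argmax(); r+=[c[k].round(1).tolist(),int(s[k,4])]
        print(n,name,r)
```

```text
motion px 0
cm [-6.84  1.47  3.19] rot [-0.     0.    -0.001] t 7.65 [ 0.3328 -0.0194  0.3319] F [ 0.19  0.8  -0.29] -0.0029065887159792727
top brush [[324.3, 267.8], 896, [325.0, 264.0], 735]
top spray [[191.8, 225.5], 330, [191.7, 225.6], 333]
top peg [[411.2, 209.5], 2071, [411.1, 209.5], 2069]
side brush [[368.6, 232.4], 996, [368.6, 232.4], 996]
side spray [[236.2, 332.1], 668, [236.2, 332.2], 664]
side peg [[160.1, 111.3], 4978, [159.7, 111.5], 4933]
```

View pics/end.png

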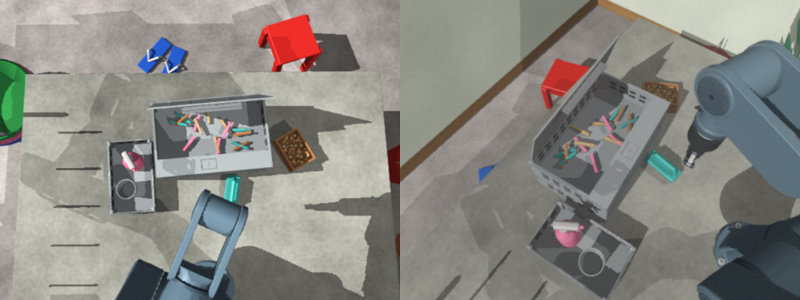

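The lid stands open and still, the pegs can be seen, and the hand touches nothing. I'm handing in.

```bash
python3 -c "
from bench import *
print(hand_in())"
```

```text
the job is handed in; nothing more can be done
None
```

The top tier is open: I pressed the catch pad, the lid sprang up and stayed up, and the job is handed in at about 7.7 s of robot time.

- **Finding the pad:** I located it by its faint outline in both camera views, near (0.498, -0.010). I did not feel along the strip. Touch confirmed it: there was no force at strip level, then it gave way at about 3 N.
- **Pressing:** I pressed the shut fingertips down to about 5 mm of pad travel, with 4.8 N at the wrist, until the lid let go. Then I drew the hand up and back toward the robot.
- **Last checks:** Successive pictures show the lid standing open and not moving, with the pegs visible. The wrist force was at noise level, so the hand was clear.
- **Other objects:** The spray bottle did not shift in either view. The brush matched exactly in the side view; in the top view its blob shifted because the arm hides part of it. The peg box matched in the top view; in the side view the colour check picked up a background area instead. I checked the cup only by eye.
- **Not measured:** I did not calculate the lid angle or the pad's spring-back. I judged the lid fully open from the picture.

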